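# Seat the paste pot in the V-stop

## Task

Slide the brown paste pot along the bench into the V-stop until it sits centred against both steel faces, so that it stands steady for gluing labels. Push it along upright without lifting it off the bench, and leave the roll of paper tape where it lies.

Things in the scene. Friction and masses are not known exactly. Their poses are not given: they have to be found in the camera images.
- paste_pot: open paste pot, loose: dark brown glass, white rim, red and white label; round, 60 mm in diameter over nearly all its height, 62 mm tall, about 0.2 kg. Origin: centre of its underside; z up along its axis. It starts standing on the bench 110 to 175 mm in front of its seat in the V-stop, within 20 degrees of the V's middle line, nothing between.
- jaw_left: left jaw (looking into the V) of the V-stop fixed to the bench: upright green jaw, smooth steel inner face, 40 mm tall, 18 mm thick, 72 mm long. Origin: not on the jaw but on the bench at the seat, where the seated pot's axis belongs. x points level from the mouth into the V along its middle line, y left, z up. The inner face is upright, 30 mm from the origin, toward (+x, +y) at 45 degrees.
- jaw_right: right jaw, mirror image of the left, same origin (the seat) and axes; its face is 30 mm from the origin toward (+x, -y) at 45 degrees. So the faces stand at 90 degrees; their corner is 42 mm from the seat along +x, the mouth, 102 mm wide, at x = -9 mm. The V has no floor and no top: the pot slides in on the bench itself.
- tape_roll: roll of cream paper tape lying flat on the bench, loose, 69 mm in diameter, 24 mm tall. Origin: centre of its underside. It lies about 150 mm to the left or right of the V's middle line; on the other side lies a steel dish 72 mm in diameter, 21 mm tall. Other small things lie farther from the pot's way.
Not all that is in view belongs to the job. There is more than one size of the part that bears jaw_left; the job needs the larger.

How it is judged:
By the outcome, as a careful person would: the job done as asked, in the order asked, and still so for the second after the job is handed in, with the robot touching nothing.
It also fails if it takes over 35 s, if anything falls off the work surface, if the arm or the gripper's body presses on something with over 40 N, if the wrist force passes 120 N, or if a joint passes its speed limit or range.

## Robot

A 6-joint arm with a two-finger parallel gripper is mounted at the origin on a cart in front of the work surface, level with it; the furniture and walls round the work are solid. World frame = base frame: x ahead of the robot, y to its left, z up, the work surface at z = 0. Lengths are in m, angles in rad, forces in N, time in s.
With the tool pointing down it reaches from about 0.275 to 1 m from the base axis. Payload 8.4 kg.
Tool frame: the origin (TCP) lies on the centre line of the jaws, within the pads' length; the fingertips stand 11 mm ahead of it and the grasp point (between the pads) lies 8 mm behind it; z points along the fingers, y is the line along which they close (so a half turn about z gives the same grasp; the last joint's range is limited). The gripper opens to 85 mm and grips with 20 to 120 N. Pads are 22 mm wide; open, the fingers measure 114 mm over their backs; the gripper's body (76 mm by 85 mm) begins 54 mm behind the grasp point. The pads swing forward as they close: fully open they stand 13 mm farther back than shut.
Start: joints at [1.281, 0.353, 1.633, -0, 1.155, -0.002], TCP at [0.177, 0.599, 0.242] pointing down, gripper open.
Joint ranges: [-2.63, 2.63], [-0.92, 2.1], [0.06, 2.66], [-1.3, 4.44], [0, 2.69], [-3.02, 3.02]. Speed limits (rad/s): [2.22, 2.22, 2.79, 3.14, 3.14, 3.14].

## Interface

Orientations are given as [roll, pitch, yaw] about the fixed x, y, z axes, in that order (R = Rz(yaw) Ry(pitch) Rx(roll)).
In Python, from cell import observe, snapshot, order, models gives the robot as it stands. The module is installed in compiled form; this text tells all that it offers.
- The arm moves only by the tool play_rows, never from a script. Its argument "moves" is a list of rows, each a list of 6 numbers: the shift along the world's x, y, z in m, then the turn, a rotation vector about the world's x, y, z in units of 6 degrees (1.0 is 6 degrees). In form: [[dx, dy, dz, rx, ry, rz], ...]. A call has 1 to 20 rows; each row shifts and turns the commanded pose from where the row before left it; what a row does not reach is not made up. A row lasts 1/12 s, in which the tool goes at most 41.7 mm and 7.16 degrees, less where a joint would pass 70% of its speed; a pose out of reach is approached as far as the arm can. A call is refused whole if a number of a shift passes 0.0417 or a number of a turn 1, either way. A call with a gripper value outside its range is refused whole. "jaw" is the opening, from 0 (shut) to 1 (fully open), set as the call begins (left out, the last holds). The fingers move at their own pace and stop on an object; "force" is the grip in N (left out, the last holds). Time passes only in rows, so rows that do not move let the fingers close. It gives the time, the measured TCP pose, the force, the opening and the grip force at its end, in the units of the state.
- observe(): the state, without advancing time (a new reading comes with each control period).
- snapshot(name): name is "scene" or "top" or "wrist"; returns a dict with "img" (420x560x3 uint8, blue, green, red), "fx", "fy", "cx", "cy" (pixels), "origin" and "orientation" of the camera in the world. Camera axes: x right, y up, looking along -z (the intrinsics and any distortion apply to the point x, -y, -z); pixel columns grow to the right and rows downward; lengths in m; the calibration is good to about 2 mm. A picture is of the moment at which its call begins. There is no depth.
- order.job_done(): hands the job in; it is judged then, once.
Trained networks look in a picture, given as the dict that the camera call returned (one of the last four; its "shot" number tells which), for a name from the list of things; names that differ only in an ending like _2 or _b are one class to them, and where a whole thing is asked for, a point or a joint stands for the part that bears it (a point fixed in the world has none). Each returns a list of dicts, best first, with "p" (0 to 1); they miss things now and then, are a little off and sometimes report something else, mostly with a low value. They report only what shows in the picture. A call takes as long as a camera call. They do not tell look-alikes from the thing itself.
- models.spot_in(picture, thing): "centre" ([column, row] in pixels, amid what is visible of it).
- models.silhouettes(picture, thing): "region" (420x560 bool, what is visible of it) and "centre" ([column, row] in pixels, amid what is visible of it).
The state is a dict: "t": time; "joint_positions": joint angles; "qd": joint speeds; "joint_efforts": joint torques, N m; "tcp_pos": TCP position; "ee_rot": TCP orientation; "wrist_force": force on the tool from outside, world axes, zero at the start; "wrist_torque": the same for the moment, N m; "grip_width": finger opening in m; "gripper_force": force on a finger pad.
Only numpy, scipy, OpenCV 4.12 (cv2) and the standard library are available. Lean on these libraries where they do the work, as an engineer would, in place of code of your own. Each camera call takes 0.05 s, during which the arm holds its last target. There are 200 camera calls.

## Working session

There is one attempt and no reset: what is moved stays moved. The work goes in short steps, Python scripts to look and compute and a tool call to move; the robot and the scene stay as the last step left them, time stands still between calls to the robot, and variables do not carry over. Pictures are saved under pics/ and viewed, at most 10 in all, crops included, and the job is handed in when it is done.

Besides the shell and the picture viewer there is one more tool, called after ">>>" by a JSON object that holds its "name" and its "arguments", one argument or row to a line. play_rows: Moves the arm, as the interface text tells. Its arguments: {"type":"object","properties":{"moves":{"type":"array","items":{"type":"array","items":{"type":"number"}}},"jaw":{"type":"number"},"force":{"type":"number"}},"required":["moves"]}

```bash
mkdir -p pics; cat > h.py <<'E'
import numpy as np, cv2
from cell import observe, snapshot, order, models
from scipy.spatial.transform import Rotation as R
def rot(o):
    o=np.array(o,float)
    if o.shape==(3,3): return o
    return R.from_euler('xyz',o).as_matrix() if o.size==3 else R.from_quat(o).as_matrix()
def ray(s,px,z):
    d=np.array([(px[0]-s['cx'])/s['fx'],-(px[1]-s['cy'])/s['fy'],-1.]); d=rot(s['orientation'])@d
    o=np.array(s['origin']); return o+d*(z-o[2])/d[2]
def proj(s,P):
    c=rot(s['orientation']).T@(np.array(P)-np.array(s['origin'])); return np.array([s['cx']-s['fx']*c[0]/c[2], s['cy']+s['fy']*c[1]/c[2]])
E
python3 - <<'E'
from h import *
for n in ('top','scene'):
    s=snapshot(n); cv2.imwrite(f'pics/{n}0.png',s['img']); print(n,{k:v for k,v in s.items() if k!='img'})
    for t,z in (('paste_pot',.031),('jaw_left',.02),('jaw_right',.02),('tape_roll',.012)):
        for d in models.silhouettes(s,t)[:4]: print(t,round(d['p'],2),np.round(d['centre'],1),d['region'].sum(),ray(s,d['centre'],z).round(3))
print(observe()['ee_rot'],observe()['t'])
E
```

```text
top {'fx': 481.0756697340482, 'fy': 481.0756697340482, 'cx': 277.784008885517, 'cy': 213.2818900042957, 'origin': array([0.49917345, 0.01134718, 0.86783239]), 'orientation': array([ 0.07316435, -0.01507305, -1.58795807]), 'shot': 1}
paste_pot 0.73 [321.  263.6] 997 [ 0.472 -0.076  0.031]
jaw_left 0.88 [283.2 164.1] 723 [ 0.649 -0.014  0.02 ]
jaw_left 0.59 [192.4 161.4] 359 [0.656 0.148 0.02 ]
jaw_right 0.63 [318.9 157.9] 620 [ 0.659 -0.078  0.02 ]
jaw_right 0.55 [216.1 155.9] 300 [0.665 0.106 0.02 ]
jaw_right 0.26 [281.7 165. ] 669 [ 0.647 -0.011  0.02 ]
tape_roll 0.75 [234.4 269.5] 697 [0.463 0.076 0.012]
scene {'fx': 522.5751488969241, 'fy': 522.5751488969241, 'cx': 281.9981373059394, 'cy': 206.85536287081604, 'origin': array([ 0.23868161, -0.52121435,  0.63603981]), 'orientation': array([ 0.78929002, -0.00477653, -0.58939494]), 'shot': 2}
paste_pot 0.69 [247.4 261.6] 1743 [ 0.473 -0.084  0.031]
jaw_left 0.81 [265.7 143.2] 457 [0.656 0.154 0.02 ]
jaw_left 0.55 [310.6 193.3] 1038 [ 0.646 -0.006  0.02 ]
jaw_right 0.82 [341.6 217.6] 694 [ 0.654 -0.082  0.02 ]
jaw_right 0.62 [283. 158.] 269 [0.659 0.099 0.02 ]
tape_roll 0.74 [205.7 212. ] 1174 [0.477 0.06  0.012]
[-3.14150870e+00  5.58554577e-06  2.85379531e+00] 0.5
```

View pics/top0.png

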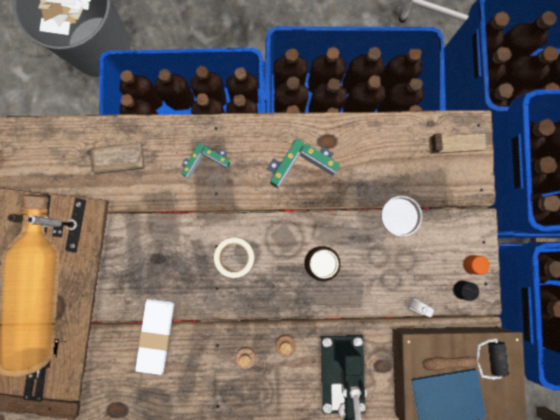

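View pics/scene0.png

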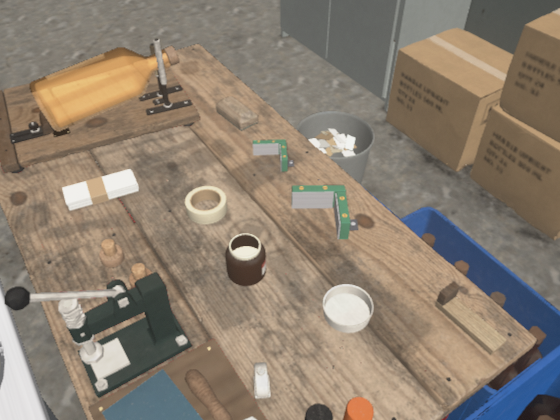

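```bash
python3 - <<'E'
import cv2
a=cv2.imread('pics/top0.png')[110:310,170:370]; cv2.imwrite('pics/crop0.png',cv2.resize(a,(600,600),interpolation=cv2.INTER_CUBIC))
E
```

```text
(no output)
```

View pics/crop0.png

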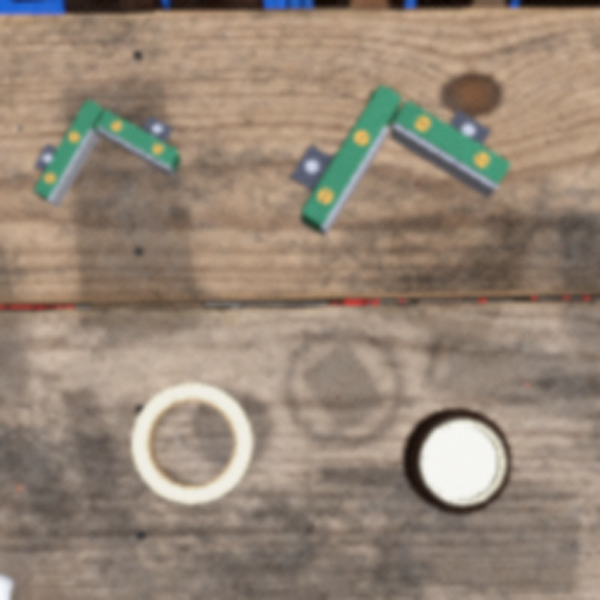

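The top picture shows the pot at (323,263), the tape at (234,258), the dish at (402,216), the large V at (305,160) and the small V at (205,157). The only look-alikes are the two Vs for the stop. I choose the large one, with its corner at about (300,148), and will check its size. The pot is the only dark brown round thing with a white rim. The scene picture agrees, with the pot at (247,260) and the large V at (330,205).

```bash
cat >> h.py <<'E'
from scipy.optimize import minimize
a=np.linspace(0,2*np.pi,60)
def potmask(s,x,y):
    P=[proj(s,[x+.03*np.cos(t),y+.03*np.sin(t),z]) for z in (0,.062) for t in a]
    m=np.zeros((1680,2240),np.uint8); cv2.fillConvexPoly(m,cv2.convexHull((np.float32(P)*4+1.5).astype(np.int32)),1)
    return cv2.resize(m.astype(np.float32),(560,420),interpolation=cv2.INTER_AREA)
def iou(m,r): return np.minimum(m,r).sum()/np.maximum(m,r).sum()
def fit(f,x0,d):
    x0=np.array(x0,float); n=len(x0)
    return minimize(f,x0,method='Nelder-Mead',options=dict(initial_simplex=np.vstack([x0]+[x0+np.eye(n)[i]*d[i] for i in range(n)]),xatol=1e-4,fatol=1e-4))
def pot(s,x0):
    r=models.silhouettes(s,'paste_pot')[0]['region'].astype(np.float32)
    q=fit(lambda v:-iou(potmask(s,*v),r),x0,[.01,.01]); return q.x,-q.fun
def jawmask(s,x,y,th):
    m=np.zeros((1680,2240),np.uint8)
    for sg in (1,-1):
        n=np.array([1,sg])/2**.5; t=np.array([1,-sg])/2**.5  # along face toward corner
        e=.03 # corner at +30mm along t
        L=[n*.03+t*(e-.072),n*.03+t*e,n*.048+t*e,n*.048+t*(e-.072)]
        c,q=np.cos(th),np.sin(th)
        P=[proj(s,[x+c*l[0]-q*l[1],y+q*l[0]+c*l[1],.04]) for l in L]
        cv2.fillConvexPoly(m,(np.float32(P)*4+1.5).astype(np.int32),1)
    return cv2.resize(m.astype(np.float32),(560,420),interpolation=cv2.INTER_AREA)
def greenmask(s,box):
    h=cv2.cvtColor(s['img'],cv2.COLOR_BGR2HSV); m=cv2.inRange(h,(60,90,30),(90,255,255)); m=cv2.morphologyEx(m,cv2.MORPH_CLOSE,np.ones((7,7)))
    r=np.zeros_like(m); c0,r0,c1,r1=box; r[r0:r1,c0:c1]=m[r0:r1,c0:c1]; return (r>0).astype(np.float32)
E
python3 - <<'E'
from h import *
s=snapshot('top'); c=snapshot('scene')
pt,pc=pot(s,(.47,-.076)),pot(c,(.47,-.08)); print(pt,pc)
g=greenmask(s,(255,130,350,195)); print(g.sum())
v=fit(lambda v:-iou(jawmask(s,*v),g),(.64,-.05,0.),[.01,.01,-.15]); print(v.x,v.fun)
g2=greenmask(c,(288,180,360,245)); print(g2.sum())
f=lambda v:-np.minimum(jawmask(c,*v),g2).sum()/jawmask(c,*v).sum()
print('scene frac at top fit',f(v.x))
w=fit(lambda u:-iou(jawmask(c,*u),g2),v.x,[.005,.005,-.05]); print(w.x,w.fun)
im=[]
for S,p,q in ((s,pt[0],v.x),(c,pc[0],w.x)):
    i=S['img'].copy()
    for m in (potmask(S,*p),jawmask(S,*q)):
        k,_=cv2.findContours((m>.5).astype(np.uint8),0,2); cv2.drawContours(i,k,-1,(0,0,255),1)
    im.append(i)
A=cv2.resize(im[0][120:300,230:380],None,fx=2.6,fy=2.6); B=cv2.resize(im[1][150:300,200:370],None,fx=2.3,fy=2.3)
o=np.zeros((480,790,3),np.uint8); o[:A.shape[0],:A.shape[1]]=A; o[:B.shape[0],395:395+B.shape[1]]=B[:, :395]; cv2.imwrite('pics/fit.png',o)
for u in (v.x,w.x):
    d=pt[0]-u[:2]; print('dist',np.hypot(*d),'ang off',np.degrees(np.arctan2(-d[1],-d[0])-u[2]))
E
```

```text
(array([ 0.47288654, -0.07501248]), np.float64(0.912806510925293)) (array([ 0.47455225, -0.07471822]), np.float64(0.8422594666481018))
703.0
[ 0.62703273 -0.05089458  0.24506836] -0.6532300710678101
0.0
scene frac at top fit -0.0
[ 0.62703273 -0.05089458  0.24506836] -0.0
dist 0.1560215329109316 ang off -5.148912836592796
dist 0.1560215329109316 ang off -5.148912836592796
```

View pics/fit.png

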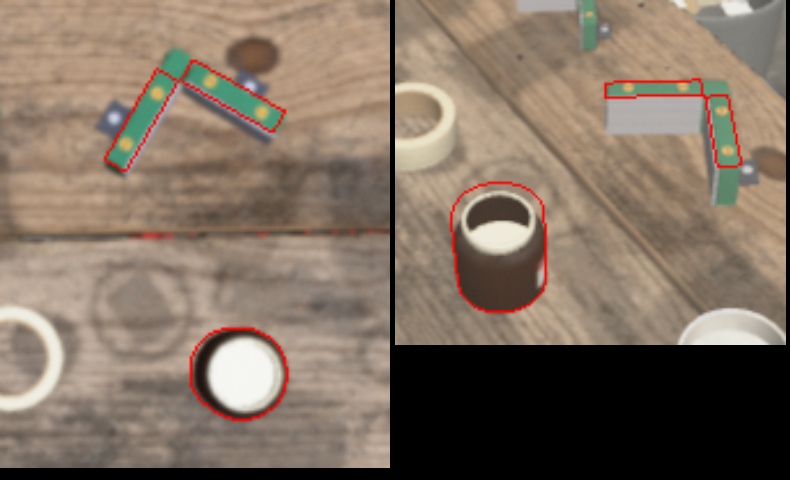

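The overlay confirms the fits. The pot is at (0.473,-0.075), and the larger V's 72 mm jaws match. The seat is at about (0.627,-0.051) with its middle line at 14°, so the pot stands 156 mm from its seat and 5° off the line, both within the stated limits.

Plan:
- Push from behind with both fingertips as a cradle, 40 mm apart.
- Finish with the gripper shut, so the V centres the pot.

>>> {"name": "play_rows", "arguments": {
  "moves": [
    [0.01,-0.029,0,0,0,0.25],
    [0.01,-0.029,0,0,0,0.25],
    [0.01,-0.029,0,0,0,0.25],
    [0.01,-0.029,0,0,0,0.25],
    [0.01,-0.029,0,0,0,0.25],
    [0.01,-0.029,0,0,0,0.25],
    [0.01,-0.029,0,0,0,0.25],
    [0.01,-0.029,0,0,0,0.25],
    [0.01,-0.029,0,0,0,0.25],
    [0.01,-0.029,0,0,0,0.25],
    [0.01,-0.029,0,0,0,0.25],
    [0.01,-0.029,0,0,0,0.25],
    [0.01,-0.029,0,0,0,0.25],
    [0.01,-0.029,0,0,0,0.25],
    [0.01,-0.029,0,0,0,0.25],
    [0.01,-0.029,0,0,0,0.25],
    [0.01,-0.029,0,0,0,0.25],
    [0.01,-0.029,0,0,0,0.25],
    [0.01,-0.029,0,0,0,0.25],
    [0.01,-0.029,0,0,0,0.25]
  ],
  "jaw": 0.47,
  "force": 20
}}

```text
t: 2.37
tcp_pos: [0.3777, 0.0178, 0.2426]
ee_rot: [-3.141, 0.001, -2.905]
wrist_force: [-0.1, 0.8, -0.2]
grip_width: 0.04
gripper_force: 0.0
```

>>> {"name": "play_rows", "arguments": {
  "moves": [
    [0.009,-0.027,0,0,0,0],
    [0.009,-0.027,0,0,0,0],
    [0.009,-0.027,0,0,0,0],
    [0.009,-0.026,0,0,0,0.1],
    [0,0,-0.03,0,0,0],
    [0,0,-0.03,0,0,0],
    [0,0,-0.03,0,0,0],
    [0,0,-0.03,0,0,0],
    [0,0,-0.03,0,0,0],
    [0,0,-0.025,0,0,0],
    [0,0,-0.015,0,0,0],
    [0,0,-0.01,0,0,0],
    [0,0,0,0,0,0]
  ]
}}

```text
t: 3.45
tcp_pos: [0.4122, -0.0875, 0.0406]
ee_rot: [3.14, -0.003, -2.895]
wrist_force: [-0.8, 0.8, 0.7]
grip_width: 0.0403
gripper_force: 0.0
```

```bash
python3 - <<'E'
from h import *
s=snapshot('scene'); cv2.imwrite('pics/s1.png',s['img']); print(observe()['tcp_pos'])
E
```

```text
[ 0.41280968 -0.08758371  0.04160878]
```

View pics/s1.png

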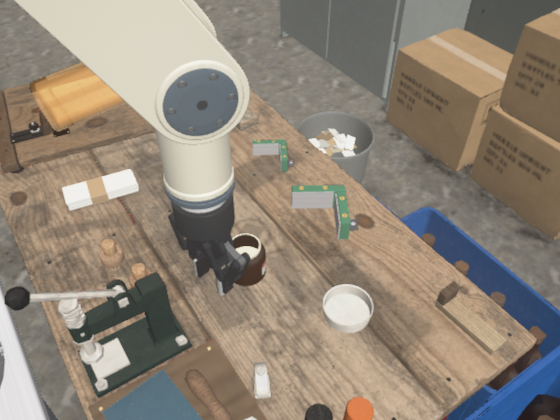

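The fingers stand just behind the pot at (225,270) and clear of everything. I'll lower a little and push slowly.

>>> {"name": "play_rows", "arguments": {
  "moves": [
    [0,0,-0.01,0,0,0],
    [0.008,0.001,0,0,0,0],
    [0.008,0.001,0,0,0,0],
    [0.005,0.001,0,0,0,0],
    [0.005,0.001,0,0,0,0],
    [0.005,0.001,0,0,0,0],
    [0.006,0.001,0,0,0,0],
    [0.006,0.001,0,0,0,0],
    [0.006,0.001,0,0,0,0],
    [0.006,0.001,0,0,0,0],
    [0.006,0.001,0,0,0,0],
    [0.006,0.001,0,0,0,0],
    [0.006,0.001,0,0,0,0],
    [0.006,0.001,0,0,0,0],
    [0.006,0.001,0,0,0,0],
    [0.006,0.001,0,0,0,0],
    [0.006,0.001,0,0,0,0],
    [0.005,0.001,0,0,0,0],
    [0.003,0,0,0,0,0],
    [0,0,0,0,0,0]
  ]
}}

```text
t: 5.17
tcp_pos: [0.5196, -0.0706, 0.0323]
ee_rot: [-3.141, 0.001, -2.895]
wrist_force: [0.4, -0.4, 0.0]
grip_width: 0.0398
gripper_force: 0.0
```

```bash
python3 - <<'E'
from h import *
s=snapshot('scene'); c=snapshot('top'); o=observe(); print(o['tcp_pos'],o['wrist_force'])
t=np.array(o['tcp_pos'][:2])
for q in (s,c): print(pot(q,t+[.033,.008]))
A=cv2.resize(s['img'][140:340,170:370],(395,395)); B=cv2.resize(c['img'][110:310,200:400],(395,395)); cv2.imwrite('pics/p1.png',np.hstack([A,B]))
E
```

```text
[ 0.51893145 -0.07070047  0.03226411] [ 0.50855295  0.51076223 -0.7355438 ]
(array([ 0.55109161, -0.06382351]), np.float64(0.18702340126037598))Traceback (most recent call last):
  File "<stdin>", line 4, in <module>
  File "h.py", line 24, in pot
    r=models.silhouettes(s,'paste_pot')[0]['region'].astype(np.float32)
      ~~~~~~~~~~~~~~~~~~~~~~~~~~~~~~~~~^^^
IndexError: list index out of range
```

```bash
python3 - <<'E'
from h import *
s=snapshot('scene'); c=snapshot('top')
A=cv2.resize(s['img'][120:320,190:390],(395,395)); B=cv2.resize(c['img'][110:310,200:400],(395,395)); cv2.imwrite('pics/p1.png',np.hstack([A,B]))
E
```

```text
(no output)
```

View pics/p1.png

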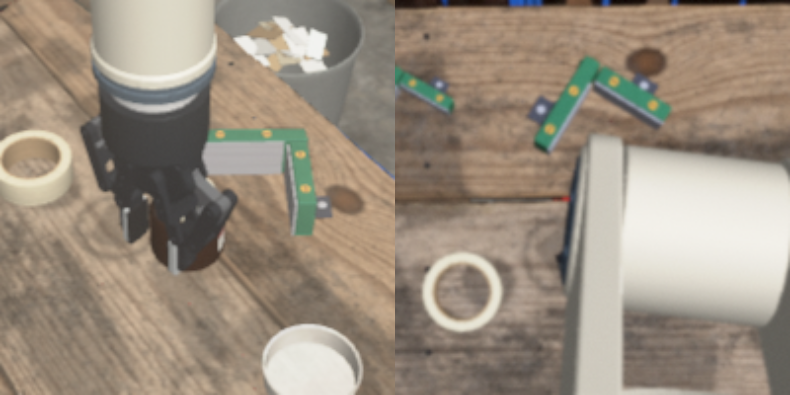

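The pot sits in the cradle, upright, in front of the fingers at (185,235) in the crop, and the tape hasn't moved. I'll keep going to about 10 mm short of the seat.

>>> {"name": "play_rows", "arguments": {
  "moves": [
    [0.006,0.001,0,0,0,0],
    [0.006,0.001,0,0,0,0],
    [0.006,0.001,0,0,0,0],
    [0.006,0.001,0,0,0,0],
    [0.006,0.001,0,0,0,0],
    [0.006,0.001,0,0,0,0],
    [0.006,0.001,0,0,0,0],
    [0.006,0.001,0,0,0,0],
    [0.006,0.001,0,0,0,0],
    [0.005,0.001,0,0,0,0],
    [0.003,0.0,0,0,0,0],
    [0.002,0,0,0,0,0],
    [0,0,0,0,0,0]
  ]
}}

```text
t: 6.55
tcp_pos: [0.5829, -0.0606, 0.0323]
ee_rot: [-3.142, 0.0, -2.895]
wrist_force: [-0.4, 0.0, 0.7]
grip_width: 0.0403
gripper_force: 0.1
```

Now I'll back off along the middle line and shut the fingers.

>>> {"name": "play_rows", "arguments": {
  "moves": [
    [-0.004,-0.001,0,0,0,0],
    [-0.01,-0.0025,0,0,0,0],
    [-0.01,-0.0025,0,0,0,0],
    [0,0,0,0,0,0]
  ]
}}

```text
t: 6.88
tcp_pos: [0.5551, -0.0671, 0.0319]
ee_rot: [3.141, -0.003, -2.896]
wrist_force: [0.2, -0.1, 0.3]
grip_width: 0.0404
gripper_force: 0.0
```

>>> {"name": "play_rows", "arguments": {
  "moves": [
    [0,0,0,0,0,0],
    [0,0,0,0,0,0],
    [0,0,0,0,0,0],
    [0,0,0,0,0,0],
    [0,0,0,0,0,0],
    [0,0,0,0,0,0]
  ],
  "jaw": 0
}}

```text
t: 7.38
tcp_pos: [0.5586, -0.0666, 0.0323]
ee_rot: [-3.142, 0.0, -2.895]
wrist_force: [0.7, -0.2, 0.6]
grip_width: -0.0
gripper_force: 0.0
```

```bash
python3 - <<'E'
from h import *
s=snapshot('scene'); o=observe(); print(o['tcp_pos'],o['grip_width'])
for d in models.silhouettes(s,'paste_pot')[:2]: print(d['p'],d['centre'],d['region'].sum())
A=cv2.resize(s['img'][120:270,230:380],(600,600)); cv2.imwrite('pics/p2.png',A)
E
```

```text
[ 0.55855177 -0.0666613   0.03226095] -0.00016587509117710447
0.63 [321.9, 222.0] 685
```

View pics/p2.png

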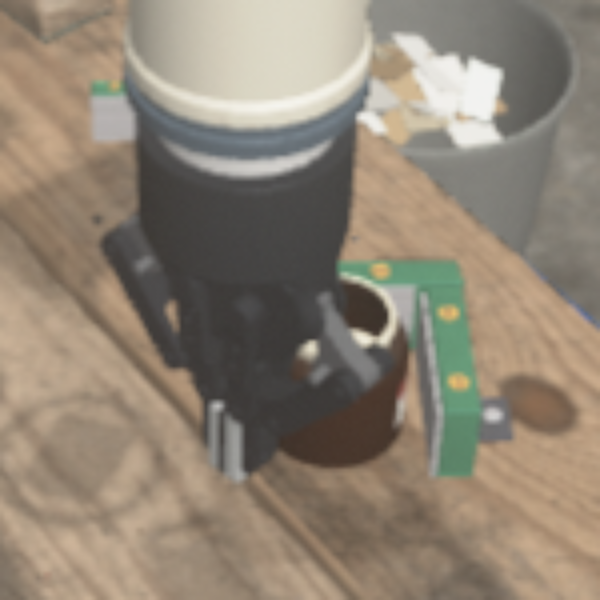

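The pot is upright in the V's mouth, just short of both faces, with the shut fingers behind it. Next is the final push along the middle line.

>>> {"name": "play_rows", "arguments": {
  "moves": [
    [0.004,0.001,0,0,0,0],
    [0.004,0.001,0,0,0,0],
    [0.004,0.001,0,0,0,0],
    [0.004,0.001,0,0,0,0],
    [0.004,0.001,0,0,0,0],
    [0.003,0.001,0,0,0,0],
    [0,0,0,0,0,0],
    [0,0,0,0,0,0]
  ]
}}

```text
t: 8.15
tcp_pos: [0.5817, -0.0606, 0.0322]
ee_rot: [-3.142, 0.0, -2.895]
wrist_force: [0.0, 0.8, -0.0]
grip_width: -0.0
gripper_force: 0.0
```

>>> {"name": "play_rows", "arguments": {
  "moves": [
    [0.001,0.00025,0,0,0,0],
    [0.001,0.00025,0,0,0,0],
    [0,0,0,0,0,0],
    [0,0,0,0,0,0]
  ]
}}

```text
t: 8.48
tcp_pos: [0.5833, -0.0602, 0.0322]
ee_rot: [3.142, -0.0, -2.895]
wrist_force: [-0.6, 0.1, -0.4]
grip_width: -0.0002
gripper_force: 0.5
```

>>> {"name": "play_rows", "arguments": {
  "moves": [
    [0.001,0.00025,0,0,0,0],
    [0.001,0.00025,0,0,0,0],
    [0,0,0,0,0,0],
    [0,0,0,0,0,0]
  ]
}}

```text
t: 8.82
tcp_pos: [0.5856, -0.0597, 0.0323]
ee_rot: [-3.142, 0.0, -2.895]
wrist_force: [-0.1, 0.0, 0.1]
grip_width: -0.0001
gripper_force: 0.3
```

>>> {"name": "play_rows", "arguments": {
  "moves": [
    [0.001,0.00025,0,0,0,0],
    [0,0,0,0,0,0],
    [0,0,0,0,0,0]
  ]
}}

```text
t: 9.07
tcp_pos: [0.5865, -0.0595, 0.0323]
ee_rot: [-3.142, 0.0, -2.895]
wrist_force: [-1.6, -0.5, 0.9]
grip_width: -0.0
gripper_force: 0.5
```

```bash
python3 - <<'E'
from h import *
o=observe(); print(o['tcp_pos'],o['wrist_force'])
s=snapshot('scene'); cv2.imwrite('pics/p3.png',cv2.resize(s['img'][140:265,250:375],(600,600)))
E
```

```text
[ 0.5864747  -0.05946402  0.03229268] [-1.6244337  -0.47359812  0.94098239]
```

View pics/p3.png

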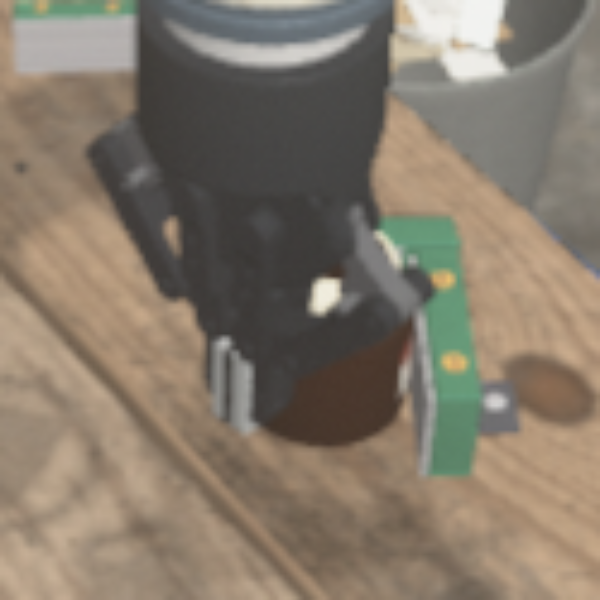

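The pot touches or nearly touches, and the right face may still have a thin gap. The force is only 1.7 N, so I'll press on in 1 mm steps.

>>> {"name": "play_rows", "arguments": {
  "moves": [
    [0.001,0.00025,0,0,0,0],
    [0,0,0,0,0,0],
    [0,0,0,0,0,0]
  ]
}}

```text
t: 9.37
tcp_pos: [0.5865, -0.0594, 0.0322]
ee_rot: [3.141, -0.002, -2.895]
wrist_force: [-5.6, -2.8, 2.9]
grip_width: 0.0001
gripper_force: 2.5
```

>>> {"name": "play_rows", "arguments": {
  "moves": [
    [0.001,0.00025,0,0,0,0],
    [0,0,0,0,0,0],
    [0,0,0,0,0,0]
  ]
}}

```text
t: 9.62
tcp_pos: [0.5866, -0.0593, 0.0321]
ee_rot: [3.141, -0.004, -2.895]
wrist_force: [-7.1, -4.0, 5.4]
grip_width: -0.0005
gripper_force: 4.4
```

It has stopped firmly where the seat was predicted. I'll relieve the force, back away along the middle line and look.

>>> {"name": "play_rows", "arguments": {
  "moves": [
    [-0.002,-0.0005,0,0,0,0],
    [-0.002,-0.0005,0,0,0,0],
    [-0.006,-0.0015,0,0,0,0],
    [-0.012,-0.003,0,0,0,0],
    [-0.02,-0.005,0,0,0,0],
    [-0.02,-0.005,0,0,0,0],
    [-0.01,0,0.03,0,0,0],
    [0,0,0.04,0,0,0],
    [0,0,0.04,0,0,0],
    [0,0.03,0.04,0,0,0],
    [-0.01,0.04,0.02,0,0,0],
    [-0.01,0.04,0,0,0,0],
    [-0.02,0.04,0,0,0,0],
    [-0.02,0.04,0,0,0,0],
    [-0.02,0.04,0,0,0,0],
    [-0.02,0.04,0,0,0,0],
    [-0.02,0.04,0,0,0,0],
    [0,0.04,0,0,0,0],
    [0,0,0,0,0,0]
  ]
}}

```text
t: 11.2
tcp_pos: [0.4038, 0.2591, 0.1946]
ee_rot: [3.139, 0.004, -2.892]
wrist_force: [0.3, -0.1, 0.7]
grip_width: -0.0001
gripper_force: 0.0
```

```bash
python3 - <<'E'
from h import *
s=snapshot('top'); c=snapshot('scene'); o=observe(); print(o['t'],o['tcp_pos'],o['wrist_force'])
for q in (s,c):
    try: print(pot(q,(.627,-.051)))
    except Exception as e: print(e)
    d=models.silhouettes(q,'tape_roll'); print([ray(q,x['centre'],.012).round(3) for x in d[:1]])
i=s['img'].copy()
A=cv2.resize(i[125:200,250:350],None,fx=3.95,fy=3.95,interpolation=cv2.INTER_CUBIC)
B=cv2.resize(c['img'][160:260,270:370],None,fx=3.95,fy=3.95,interpolation=cv2.INTER_CUBIC)
o=np.zeros((400,795,3),np.uint8); o[:A.shape[0],:395]=A[:,:395]; o[:B.shape[0],400:]=B[:,:395]; cv2.imwrite('pics/p4.png',o)
E
```

```text
11.3 [0.40369597 0.25464492 0.19384029] [ 0.20081499 -0.30325112 -0.21315743]
(array([ 0.62308731, -0.04962376]), np.float64(0.8918994069099426))
[array([0.464, 0.084, 0.012])]
(array([ 0.62535838, -0.05197952]), np.float64(0.8863620162010193))
[array([0.476, 0.061, 0.012])]
```

View pics/p4.png

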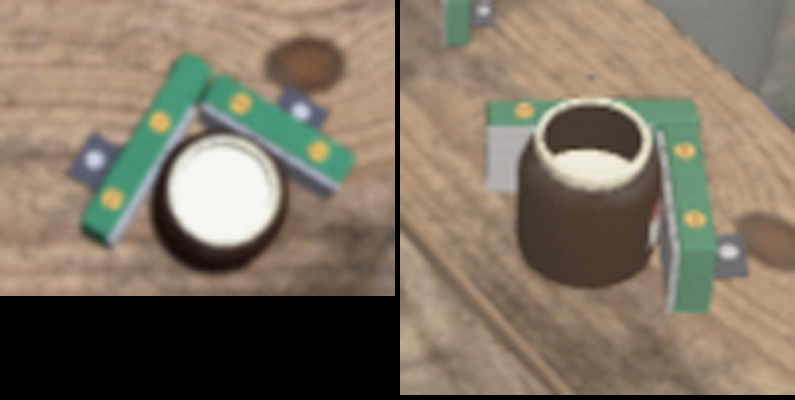

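It looks seated, but the picture alone doesn't decide it to a millimetre. I'll measure the gaps from image edges: the jaw's inner top edges against the pot's outline.

```bash
cat > gap.py <<'E'
from h import *
# V: fit by gradient: inner top edges from pre-push green mask, both cams, plane z=.04
def edges(img,s,ends,th0,seat):
    # sample across inner edge in world at z=.04, find green->non green crossing
    h=cv2.cvtColor(img,cv2.COLOR_BGR2LAB)[:,:,1].astype(np.float32) # a channel: green low
    out=[]
    for sg in (1,-1):
        n=R.from_euler('z',th0).as_matrix()[:2,:2]@np.array([1,sg])/2**.5; t=np.array([n[1],-n[0]])*sg
        pts=[]
        for u in np.linspace(-.038,.015,40):
            w=np.linspace(-.006,.008,57)
            P=[proj(s,[*(seat+n*(.03+x)+t*u),.04]) for x in w]
            P=np.float32(P); v=cv2.remap(h,P[:,0].copy(),P[:,1].copy(),cv2.INTER_LINEAR).ravel()
            g=np.diff(v); k=g.argmin(); lo,hi=v[-8:].min(),v[:8].mean()
            if hi-lo<8: continue
            k=np.argmax(v<(hi+lo)/2); pts.append((u,.03+w[k]))
        p=np.array(pts); pf=np.polyfit(p[:,0],p[:,1],1)
        r=p[:,1]-np.polyval(pf,p[:,0]); ok=abs(r)<1.5*np.median(abs(r))+.0003; pf=np.polyfit(p[ok,0],p[ok,1],1)
        out.append((len(p),ok.sum(),np.degrees(pf[0])*1,pf[1],r[ok].std()))
    return out
E
python3 - <<'E'
from gap import *
s=snapshot('top'); c=snapshot('scene')
seat=np.array([.627,-.051])
for n,q in (('top',s),('scene',c)):
    im=cv2.imread(f'pics/{n}0.png')
    for e in edges(im,q,None,.245,seat): print(n,'n,ok,slope(rad*57),dist',np.round(e,4))
    # pot outline from darkness vs V-free side: fit cylinder using dark+white own segmentation (GrabCut)
    r=models.silhouettes(q,'paste_pot')[0]['region'].astype(np.uint8)
    m=np.full(r.shape,cv2.GC_BGD,np.uint8); m[cv2.dilate(r,np.ones((9,9)))>0]=cv2.GC_PR_FGD; m[cv2.erode(r,np.ones((7,7)))>0]=cv2.GC_FGD
    m[(greenmask(q,(0,0,560,420))>0)&(m!=cv2.GC_FGD)]=cv2.GC_BGD
    cv2.grabCut(q['img'],m,None,np.zeros((1,65)),np.zeros((1,65)),4,cv2.GC_INIT_WITH_MASK)
    k=((m==1)|(m==3)).astype(np.float32)
    f=fit(lambda v:-iou(potmask(q,*v),k),seat,[.005,.005]); print(n,'pot',f.x,f.fun,k.sum())
    # bottom/outline extents of dark region per row for silhouettes
    i=q['img'].copy(); 
    for mm,col in ((potmask(q,*f.x),(0,0,255)),(potmask(q,*seat),(255,255,0))):
        z,_=cv2.findContours((cv2.resize(mm,None,fx=1,fy=1)>.5).astype(np.uint8),0,2)
        cv2.drawContours(i,z,-1,col,1)
    cv2.imwrite(f'pics/o_{n}.png',i)
a=cv2.imread('pics/o_top.png')[125:200,262:342];b=cv2.imread('pics/o_scene.png')[165:245,285:365]
cv2.imwrite('pics/o.png',np.hstack([cv2.resize(a,(395,370),interpolation=0),cv2.resize(b,(395,370),interpolation=0)]))
E
```

```text
top n,ok,slope(rad*57),dist [ 3.9000e+01  3.3000e+01 -1.7293e+00  3.1900e-02  2.0000e-04]
top n,ok,slope(rad*57),dist [3.8000e+01 3.2000e+01 1.5226e+00 3.2600e-02 2.0000e-04]
top pot [ 0.62218421 -0.04934312] -0.8288398385047913 932.0
scene n,ok,slope(rad*57),dist [ 3.8000e+01  3.4000e+01 -1.6694e+00  3.1300e-02  2.0000e-04]
scene n,ok,slope(rad*57),dist [3.5000e+01 2.7000e+01 2.8448e+00 3.3100e-02 9.0000e-04]
scene pot [ 0.62952602 -0.04894018] -0.8636025786399841 1557.0
```

View pics/o.png

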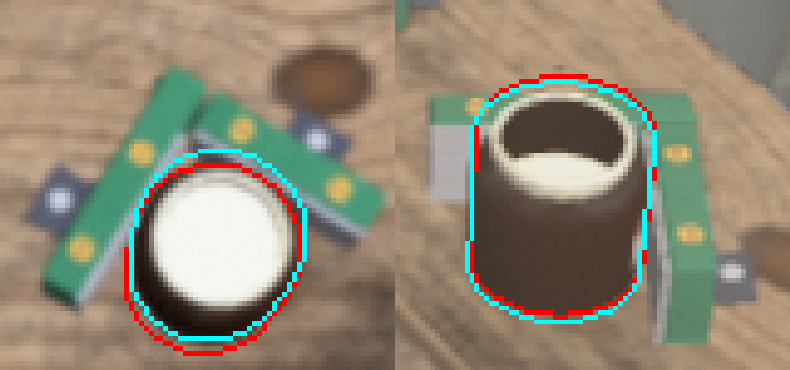

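I'm now out of picture views. The overlay shows the outline near the seat, but the edge numbers leave room for a 1–2 mm gap on the right face, and the force direction hints the same. I'll nudge the pot gently from the rear left, pushing at −20° (toward the right face and still into the left one), and stop on force.

>>> {"name": "play_rows", "arguments": {
  "moves": [
    [0.013,-0.0234,0,0,0,-0.47],
    [0.013,-0.0234,0,0,0,-0.47],
    [0.013,-0.0234,0,0,0,-0.47],
    [0.013,-0.0234,0,0,0,-0.47],
    [0.013,-0.0234,0,0,0,-0.47],
    [0.013,-0.0234,0,0,0,-0.47],
    [0.013,-0.0234,0,0,0,-0.47],
    [0.013,-0.0234,0,0,0,-0.47],
    [0.013,-0.0234,0,0,0,-0.47],
    [0.013,-0.0234,0,0,0,-0.47],
    [0.013,-0.0234,0,0,0,-0.47],
    [0.013,-0.0234,0,0,0,-0.47],
    [0,0,0,0,0,0],
    [0,0,0,0,0,0]
  ]
}}

```text
t: 12.87
tcp_pos: [0.5604, -0.029, 0.1936]
ee_rot: [3.142, -0.0, 2.795]
wrist_force: [0.3, 0.0, 0.5]
grip_width: 0.0001
gripper_force: 0.0
```

>>> {"name": "play_rows", "arguments": {
  "moves": [
    [-0.003,0.004,-0.03,0,0,0],
    [0,0,-0.04,0,0,0],
    [0,0,-0.03,0,0,0],
    [0,0,-0.025,0,0,0],
    [0,0,-0.018,0,0,0],
    [0,0,-0.013,0,0,0],
    [0,0,0,0,0,0],
    [0,0,0,0,0,0]
  ]
}}

```text
t: 13.53
tcp_pos: [0.5562, -0.0229, 0.0375]
ee_rot: [-3.141, -0.002, 2.798]
wrist_force: [0.3, 0.2, 0.4]
grip_width: 0.0001
gripper_force: 0.0
```

>>> {"name": "play_rows", "arguments": {
  "moves": [
    [0.006,-0.0022,0,0,0,0],
    [0.006,-0.0022,0,0,0,0],
    [0.006,-0.0022,0,0,0,0],
    [0.004,-0.0014,0,0,0,0],
    [0.002,-0.0007,0,0,0,0],
    [0.001,-0.0004,0,0,0,0],
    [0,0,0,0,0,0],
    [0,0,0,0,0,0]
  ]
}}

```text
t: 14.2
tcp_pos: [0.5819, -0.0327, 0.0377]
ee_rot: [-3.141, -0.0, 2.797]
wrist_force: [-0.3, -0.8, 0.0]
grip_width: -0.0001
gripper_force: 0.0
```

>>> {"name": "play_rows", "arguments": {
  "moves": [
    [0.001,-0.00036,0,0,0,0],
    [0.001,-0.00036,0,0,0,0],
    [0,0,0,0,0,0],
    [0,0,0,0,0,0]
  ]
}}

```text
t: 14.53
tcp_pos: [0.5841, -0.0333, 0.0378]
ee_rot: [-3.142, 0.0, 2.797]
wrist_force: [0.3, 0.5, -0.8]
grip_width: -0.0005
gripper_force: 0.0
```

>>> {"name": "play_rows", "arguments": {
  "moves": [
    [0.001,-0.00036,0,0,0,0],
    [0.001,-0.00036,0,0,0,0],
    [0,0,0,0,0,0],
    [0,0,0,0,0,0]
  ]
}}

```text
t: 14.87
tcp_pos: [0.5862, -0.0341, 0.0378]
ee_rot: [-3.142, 0.0, 2.797]
wrist_force: [-0.3, 0.5, 0.3]
grip_width: 0.0001
gripper_force: 0.0
```

>>> {"name": "play_rows", "arguments": {
  "moves": [
    [0.001,-0.00036,0,0,0,0],
    [0,0,0,0,0,0],
    [0,0,0,0,0,0]
  ]
}}

```text
t: 15.12
tcp_pos: [0.5872, -0.0345, 0.0378]
ee_rot: [-3.142, -0.0, 2.797]
wrist_force: [-0.9, -0.0, 0.7]
grip_width: -0.0001
gripper_force: 0.0
```

>>> {"name": "play_rows", "arguments": {
  "moves": [
    [0.001,-0.00036,0,0,0,0],
    [0,0,0,0,0,0],
    [0,0,0,0,0,0]
  ]
}}

```text
t: 15.37
tcp_pos: [0.5881, -0.0348, 0.0378]
ee_rot: [-3.142, -0.0, 2.797]
wrist_force: [-1.1, 0.1, -0.3]
grip_width: 0.0002
gripper_force: 0.2
```

>>> {"name": "play_rows", "arguments": {
  "moves": [
    [0.001,-0.00036,0,0,0,0],
    [0,0,0,0,0,0],
    [0,0,0,0,0,0]
  ]
}}

```text
t: 15.62
tcp_pos: [0.5886, -0.0351, 0.0377]
ee_rot: [-3.141, -0.001, 2.797]
wrist_force: [-3.9, -0.3, 2.2]
grip_width: 0.0001
gripper_force: 1.7
```

>>> {"name": "play_rows", "arguments": {
  "moves": [
    [0.001,-0.00036,0,0,0,0],
    [0,0,0,0,0,0],
    [0,0,0,0,0,0]
  ]
}}

```text
t: 15.87
tcp_pos: [0.5888, -0.0352, 0.0376]
ee_rot: [-3.141, -0.003, 2.797]
wrist_force: [-6.3, 2.0, 5.1]
grip_width: 0.0001
gripper_force: 3.5
```

The pot moved about 1 mm and stopped firmly, and the reaction now matches contact on both faces. I'll back off, turn and confirm with one more middle-line push.

>>> {"name": "play_rows", "arguments": {
  "moves": [
    [-0.002,0.0007,0,0,0,0],
    [-0.004,0.0014,0,0,0,0],
    [-0.012,0.004,0,0,0,0],
    [-0.02,0.007,0,0,0,0],
    [0,-0.006,0,0,0,0.7],
    [0,-0.006,0,0,0,0.7],
    [0,-0.006,0,0,0,0.7],
    [0,-0.006,0,0,0,0.7],
    [0,-0.006,0,0,0,0.7],
    [0,-0.006,0,0,0,0.7],
    [0,-0.006,0,0,0,0.7],
    [0,-0.003,0,0,0,0.7],
    [0,0,0,0,0,0],
    [0,0,0,0,0,0]
  ]
}}

```text
t: 17.03
tcp_pos: [0.5524, -0.0675, 0.0379]
ee_rot: [-3.141, 0.001, -2.902]
wrist_force: [-0.7, -0.9, -0.3]
grip_width: 0.0001
gripper_force: 0.0
```

>>> {"name": "play_rows", "arguments": {
  "moves": [
    [0.006,0.0014,0,0,0,0],
    [0.008,0.0019,0,0,0,0],
    [0.008,0.0019,0,0,0,0],
    [0.006,0.0014,0,0,0,0],
    [0.003,0.0007,0,0,0,0],
    [0.002,0.0005,0,0,0,0],
    [0,0,0,0,0,0],
    [0,0,0,0,0,0]
  ]
}}

```text
t: 17.7
tcp_pos: [0.5849, -0.0595, 0.0376]
ee_rot: [3.141, -0.0, -2.899]
wrist_force: [-0.2, -0.1, -0.1]
grip_width: 0.0002
gripper_force: 0.0
```

>>> {"name": "play_rows", "arguments": {
  "moves": [
    [0.001,0.00025,0,0,0,0],
    [0,0,0,0,0,0],
    [0,0,0,0,0,0]
  ]
}}

```text
t: 17.95
tcp_pos: [0.586, -0.0595, 0.0378]
ee_rot: [-3.142, -0.0, -2.9]
wrist_force: [0.3, -0.8, -0.7]
grip_width: -0.0
gripper_force: 0.0
```

>>> {"name": "play_rows", "arguments": {
  "moves": [
    [0.001,0.00025,0,0,0,0],
    [0,0,0,0,0,0],
    [0,0,0,0,0,0]
  ]
}}

```text
t: 18.2
tcp_pos: [0.587, -0.0592, 0.0378]
ee_rot: [3.142, -0.0, -2.9]
wrist_force: [-0.3, -0.4, 0.9]
grip_width: 0.0001
gripper_force: 0.3
```

>>> {"name": "play_rows", "arguments": {
  "moves": [
    [0.001,0.00025,0,0,0,0],
    [0,0,0,0,0,0],
    [0,0,0,0,0,0]
  ]
}}

```text
t: 18.45
tcp_pos: [0.5871, -0.0591, 0.0377]
ee_rot: [3.141, -0.002, -2.899]
wrist_force: [-4.7, -1.6, 3.8]
grip_width: -0.0001
gripper_force: 2.6
```

It stopped at once with the reaction along the middle line, so the pot is seated on both faces. I'll retreat gently.

>>> {"name": "play_rows", "arguments": {
  "moves": [
    [-0.001,-0.0002,0,0,0,0],
    [-0.002,-0.0005,0,0,0,0],
    [-0.006,-0.0015,0,0,0,0],
    [-0.012,-0.003,0,0,0,0],
    [-0.02,-0.005,0,0,0,0],
    [-0.02,-0.005,0,0,0,0],
    [0,0,0.03,0,0,0],
    [0,0,0.04,0,0,0],
    [0,0,0.04,0,0,0],
    [0,0.03,0.04,0,0,0],
    [-0.01,0.04,0.02,0,0,0],
    [-0.01,0.04,0,0,0,0],
    [-0.02,0.04,0,0,0,0],
    [-0.02,0.04,0,0,0,0],
    [-0.02,0.04,0,0,0,0],
    [-0.02,0.04,0,0,0,0],
    [-0.02,0.04,0,0,0,0],
    [0,0,0,0,0,0],
    [0,0,0,0,0,0]
  ]
}}

```text
t: 20.03
tcp_pos: [0.4137, 0.2154, 0.1994]
ee_rot: [3.141, 0.001, -2.895]
wrist_force: [0.6, -0.3, 0.1]
grip_width: -0.0
gripper_force: 0.0
```

```bash
python3 - <<'E'
from h import *
for n in ('top','scene'):
    q=snapshot(n)
    try: print(n,pot(q,(.627,-.05)))
    except IndexError: print(n,'missed')
print(observe()['t'],observe()['tcp_pos'])
E
```

```text
top (array([ 0.62364633, -0.04962857]), np.float64(0.8985804319381714))
scene (array([ 0.62867677, -0.04903664]), np.float64(0.8544340133666992))
20.2333 [0.41536414 0.21257721 0.19927324]
```

```bash
python3 -c "
from cell import order; print(order.job_done())"
```

```text
the job is handed in; nothing more can be done
None
```

I slid the pot upright into the larger V-stop and handed the job in at about 20 s; it stopped firmly at the seat under about 5 N along the middle line, so I judge it seated on both faces (the cameras agree only to 2–3 mm), and the tape roll was not touched.

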